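Set the shaft's flat to the mark and hold the sprocket on it

ROBOT

A 6-joint arm with a two-finger parallel gripper is mounted at the origin on a cart in front of the work surface, level with it; the furniture and walls round the work are solid. World frame = base frame: x ahead of the robot, y to its left, z up, the work surface at z = 0. Lengths are in mm, angles in rad, forces in N, time in s.
With the tool pointing down it reaches from about 400 to 825 mm from the base axis. Payload 7 kg.
Tool frame: the origin (TCP) lies at the very end of the fingers, on their centre line; the grasp point (between the pads) lies 19 mm behind it; z points along the fingers, y is the line along which they close (so a half turn about z gives the same grasp; the last joint's range is limited). The gripper opens to 88 mm and grips with 3 to 60 N. Pads are 19 mm wide; open, the fingers measure 130 mm over their backs; the gripper's body (78 mm by 193 mm) begins 47 mm behind the grasp point.
Start: joints at [-0.936, 0.359, 0.012, 0, -1.224, -0.288], TCP at [229.398, -634.8, 205.161] pointing down, gripper open.
Joint ranges: [-3.07, 3.07], [-1.43, 2.12], [-1.02, 1.25], [-3.03, 1.67], [-3.05, -0], [-3.03, 3.03]. Speed limits (rad/s): [2.39, 2.39, 3.01, 3.14, 3.14, 3.14].

INTERFACE

Orientations are given as a unit quaternion [x, y, z, w].
In Python, from plant import bot gives the robot as it stands. Calls block until the motion is done:
- bot.move_ptp(position, orientation): joint-space move of the TCP to a pose.
- bot.line_to(position, velocity=150, ori=None): straight line of the TCP; ori=None keeps the orientation; velocity is the mean speed in mm/s.
- bot.move_joints(angles): joint-space move.
- bot.move_gripper(opening, force=None): finger opening in mm; force is the grip in N (None keeps the last); returns when the fingers have stopped.
- bot.pause(seconds).
- bot.solve_ik(position, orientation): joint angles nearest the present ones, or None.
- bot.read_state(): the state.
- bot.camera(name): name is "scene" or "top"; returns the picture (480x640x3 uint8, red, green, blue); there is no depth.
- bot.get_calibration(name): a dict with "fx", "fy", "cx", "cy" (pixels), "view" (4x4, takes a point from world to camera coordinates). Camera axes: x right, y up, looking along -z (the intrinsics and any distortion apply to the point x, -y, -z); pixel columns grow to the right and rows downward; lengths in mm; the calibration is good to about 2 mm. A picture is of the moment at which its call begins. get_calibration takes no time and is no camera call.
A pose or a line that the arm cannot do raises bot.Unreachable and nothing moves.
- bot.close_job(): hands the job in; it is judged then, once.
The state is a dict: "t": time; "joint_pos": joint angles; "qvel": joint speeds; "tau": joint torques, N m; "tcp_pos": TCP position; "eef_rot": TCP orientation; "contact_force": force on the tool from outside, world axes, zero at the start; "moment": the same for the moment, N m; "width": finger opening in mm; "finger_force": force on a finger pad.
Only numpy, scipy, OpenCV 4.12 (cv2) and the standard library are available. Lean on these libraries where they do the work, as an engineer would, in place of code of your own. Each camera call takes 0.05 s, during which the arm holds its last target. There are 200 camera calls.

TASK

On the blue bench stand, pinch the upright shaft with a finger on its milled flat and turn it until the flat faces the red pointer on the stand. Then slip the small toothed sprocket, teeth end down, over the shaft with its set screw on that flat and facing the pointer, and push it all the way down so that the brass spring ring is pressed flush. Finish while still gripping the sprocket and holding it down there against the spring, ready for the screw to be tightened; leave everything else on the bench where it lies.

Things in the scene. Friction and masses are not known exactly. Their poses are not given: they have to be found in the camera images.
- stand: fixed bench stand: blue base plate 94 x 94 x 12 mm, on it a round dark bearing housing (72 mm wide at its foot, 62 above) with the upright shaft through its centre. Origin: centre of the base's underside, on the shaft's axis; z up. The red pointer (arrow on the base, line on the housing) is on its -x side. It stands left or right on the bench, turned up to 0.4 rad from facing the robot
- shoulder (a point): centre of the housing's top, on the shaft's axis, 40 mm above the bench
- shaft_tip (a point): centre of the shaft's upper end, 100 mm above the bench. The shaft is 20 mm in diameter and stands 60 mm out of the shoulder; its last 5 mm taper to 14 mm
- shaft (a joint): turn of the shaft about its upright axis, rad, counter-clockwise from above positive; 0 when its flat faces the pointer (the stand's -x). It starts between 0.6 and 1.5; it turns stiffly (0.04 N m friction) and stays where it is left
- shaft_flat (a point): the bright milled flat along one side of the shaft, 14 mm wide and 52 mm high, from 2 to 54 mm above the shoulder, 6.5 mm from the axis: the shaft measures 16.5 mm across the flat and 20 mm elsewhere. This point is its middle, 68 mm above the bench; its -x axis points out of the flat. Squeezing near the flat lets the shaft settle flush with the finger
- spring_ring (a joint): how far the brass ring (38 mm across, round the shaft's foot) is pressed down, m: 0 free, standing 5 mm proud of the shoulder; 0.005 flush with the shoulder, a hard stop. It springs back: 4 N to start it, 8 N to hold it flush
- sprocket_mid (a point): centre of the loose steel sprocket, half-way up; it stands on the bench teeth down. 46 mm high, 0.2 kg: a toothed flange 59 mm across and 9 mm high at the bottom, above it a smooth round hub 38 mm across, to be gripped. z up along the bore; the set screw is on the -x side, at the start within 0.9 rad of facing the robot
- sprocket_screw (a point): outer end of the brass-coloured set screw in the hub, 19 mm from the bore's axis, 22 mm above the underside, below a red paint line on the hub's top. The through bore is D-shaped: 22.5 mm round, with a flat 7.5 mm from the axis on the screw's side (1 to 1.25 mm clearance on the shaft, 0.14 rad of play), 2.5 mm wider all round at its lower mouth
- tape_roll: grey roll of tape, 85 mm across, 25 mm high, lying flat (origin: centre of its underside); a bystander
- screwdriver: blue screwdriver, 165 mm long, lying at the right; a bystander
- rusty_bolt: rusty bolt, 70 mm long, lying behind the work; a bystander
- rubber_bush: upright steel and rubber bush, 45 mm across, 53 mm high (no teeth, no screw: not the sprocket); a bystander
- pliers_green: pliers with green handles, 189 mm long, lying at the left; a bystander
There are look-alikes about, which are no part of the job. What is shaped like the stand but orange or turquoise is not meant.

How it is judged (in metres and radians):
On the way, in this order (a step that is already met when the one before it is completed fails the run):
1. the shaft, with a finger pressing on its flat, is turned so that the flat faces the pointer within 0.17 rad (value of joint shaft between -0.17 and 0.17 rad and contact force between the fingers and shaft_c1 above 2 N), for 0.2 s.
2. the sprocket is on the shaft, screw on the flat and to the pointer, and pressed down (value of joint shaft between -0.2 and 0.2 rad and value of joint spring_ring above 0.0035 m and horizontal distance between sprocket_mid and shoulder below 0.003 m and angle between sprocket_mid's own z axis and vertical below 0.08 rad and angle between the x axis of sprocket_mid and the x axis of stand, either way round below 0.2 rad and x of sprocket_screw in the frame of stand below -0.012 m and contact force between the fingers and sprocket above 2 N), for 0.3 s.
At the end, for the whole second after the job is handed in: The flat faces the pointer within 0.2 rad; the sprocket is on the shaft (centred within 3 mm, upright within 0.08 rad), its screw to the pointer within 0.2 rad; the spring ring is pressed down at least 3.5 of its 5 mm; the fingers still grip the sprocket with more than 2 N (all of step 2); the arm keeps its last pose, push and grip.
It fails at once if a bystander is moved more than 30 mm (distance of any of tape_roll, screwdriver, rusty_bolt, rubber_bush, pliers_green from where it was at the start of the episode above 0.03 m).
It also fails if it takes over 58 s, if anything falls off the work surface, if the arm or the gripper's body presses on something with over 40 N, if the wrist force passes 120 N, or if a joint passes its speed limit or range.

## Working session

There is one attempt and no reset: what is moved stays moved. The work goes in short steps, each a Python script; the robot and the scene stay as the last script left them, time stands still between calls to the robot, and variables do not carry over. Pictures are saved under pics/ and viewed, at most 10 in all, crops included, and the job is handed in when it is done.

```bash
ls; mkdir -p pics
python3 - <<'E'
from plant import bot
import cv2
for n in("scene","top"):
    im=bot.camera(n); cv2.imwrite(f"pics/{n}0.png",im[:,:,::-1]); c=bot.get_calibration(n)
    print(n,{k:(v if k!="view" else [[round(x,3) for x in r] for r in v]) for k,v in c.items()})
s=bot.read_state();print(s)
E
```

```text
pics
scene {'fx': 542.6552819905223, 'fy': 542.6552819905223, 'cx': 315.5416800083762, 'cy': 236.32591221304554, 'view': [[np.float64(-0.659), np.float64(-0.752), np.float64(-0.012), np.float64(351.648)], [np.float64(0.288), np.float64(-0.267), np.float64(0.919), np.float64(-241.947)], [np.float64(-0.695), np.float64(0.602), np.float64(0.393), np.float64(-879.311)], [np.float64(0.0), np.float64(0.0), np.float64(0.0), np.float64(1.0)]]}
top {'fx': 592.3942408405588, 'fy': 592.3942408405588, 'cx': 325.9915539325548, 'cy': 238.8303717784035, 'view': [[np.float64(-0.01), np.float64(-1.0), np.float64(0.009), np.float64(13.546)], [np.float64(0.992), np.float64(-0.008), np.float64(0.124), np.float64(-530.499)], [np.float64(-0.124), np.float64(0.01), np.float64(0.992), np.float64(-1631.149)], [np.float64(0.0), np.float64(0.0), np.float64(0.0), np.float64(1.0)]]}
{'t': 0.1, 'joint_pos': array([-9.35899655e-01,  3.59308318e-01,  1.11253965e-02, -2.90331114e-04,
       -1.22412678e+00, -2.88091925e-01]), 'qvel': array([-0.00079208, -0.00049604,  0.00264244,  0.00143285, -0.00030639,
       -0.00117917]), 'tau': array([-4.54158826e-04, -5.84162521e+01,  2.93749273e+01,  7.01536685e+00,
        1.01467530e-02, -9.03086902e-05]), 'tcp_pos': array([ 229.21535051, -634.36749358,  204.31327361]), 'eef_rot': array([-1.72485955e-01,  9.85011677e-01,  7.38305753e-04, -2.14728583e-04]), 'contact_force': array([0.32131324, 0.19168206, 0.41012036]), 'moment': array([ 0.03581529, -0.02303532,  0.04425426]), 'finger_force': 0.0, 'width': 87.7833915990554}
```

View pics/scene0.png

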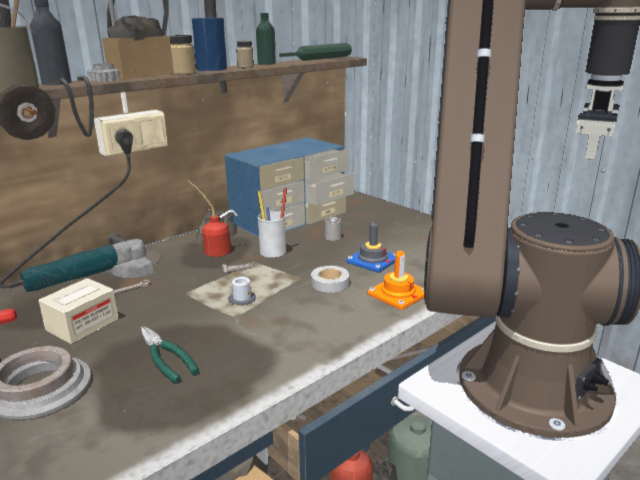

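View pics/top0.png

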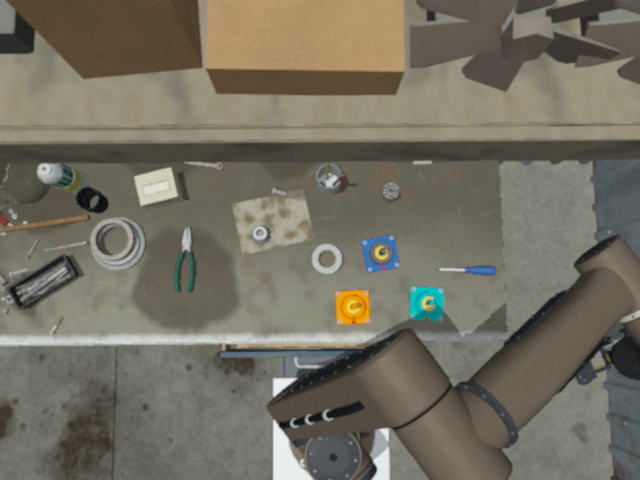

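The top view shows the blue stand at about (381,253), the sprocket at (260,234) and orange and turquoise decoys nearer the robot. Next I'll zoom in on the stand and sprocket.

```bash
cat > h.py <<'E'
import numpy as np, cv2
from plant import bot
def ray(n,u,v):
    c=bot.get_calibration(n);V=np.array(c["view"],float);R=V[:3,:3];t=V[:3,3]
    d=R.T@np.array([(u-c["cx"])/c["fx"],-(v-c["cy"])/c["fy"],-1.0]);return -R.T@t,d
def at(n,u,v,z):
    o,d=ray(n,u,v);return o+d*(z-o[2])/d[2]
def proj(n,p):
    c=bot.get_calibration(n);V=np.array(c["view"],float);q=V[:3,:3]@np.array(p,float)+V[:3,3]
    return np.array([c["cx"]+c["fx"]*q[0]/-q[2],c["cy"]+c["fy"]*q[1]/q[2]])
def zoom(n,im,u,v,r,S=300):
    M=np.array([[S/(2*r),0,S/2-u*S/(2*r)-.5+S/(4*r)],[0,S/(2*r),S/2-v*S/(2*r)-.5+S/(4*r)]])
    return cv2.warpAffine(im[:,:,::-1].copy(),M,(S,S),flags=cv2.INTER_CUBIC)
def quat(yaw):  # tool down, tool y axis closing line along world direction yaw+90deg ; tool x along yaw
    return [np.cos(yaw/2),np.sin(yaw/2),0,0]
E
python3 - <<'E'
from h import *
t=bot.camera("top");s=bot.camera("scene")
im=np.vstack([np.hstack([zoom("top",t,381,253,25,300),zoom("top",t,260,234,15,300)]),np.hstack([zoom("scene",s,373,247,30,300),zoom("scene",s,240,290,20,300)])])
cv2.imwrite("pics/z1.png",im)
print(at("top",381,253,40),at("top",260,234,46),at("scene",374,224,100))
E
```

```text
[ 488.56844289 -144.35349137   40.        ] [544.10504751 192.69259164  46.        ] [ 487.76006214 -142.29439164  100.        ]
```

View pics/z1.png

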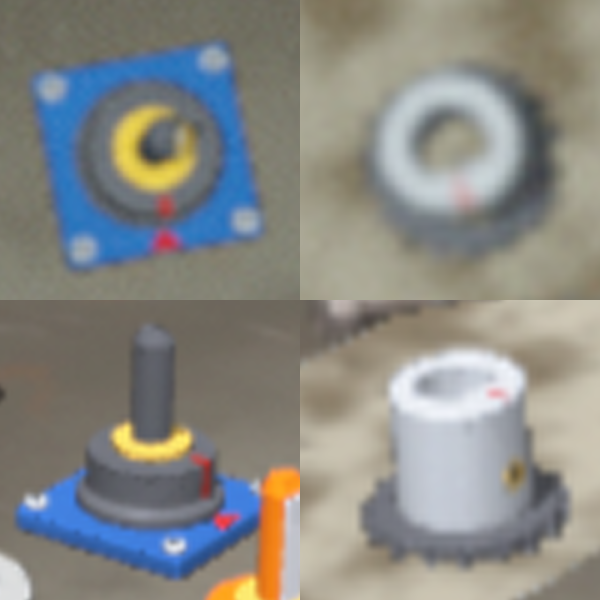

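```bash
cat >> h.py <<'E'
def unz(u0,v0,r,X,Y,S=300): k=S/(2*r); return u0+(X+.5-S/2)/k-.5, v0+(Y+.5-S/2)/k-.5
E
python3 - <<'E'
from h import *
T=lambda X,Y,z:at("top",*unz(381,253,25,X,Y),z)
Sc=lambda X,Y,z:at("scene",*unz(373,247,30,X,Y-300),z)
b=np.array([T(*p,14) for p in[(52,88),(213,60),(245,222),(83,250)]]);c=b.mean(0)
print("stand c top",c, "ang from arrow",np.arctan2(*(c-T(166,240,12))[[1,0]]),"from edges",[np.arctan2(*(b[i]-b[j])[[1,0]]) for i,j in((0,3),(1,2))])
print("ring c top",T(156,149,45),"scene tip",Sc(153,330,100),"ring scene",Sc(152,440,45), "foot",Sc(150,490,14))
T2=lambda X,Y,z:at("top",*unz(260,234,15,X-300,Y),z)
S2=lambda X,Y,z:at("scene",*unz(240,290,20,X-300,Y-300),z)
a=T2(452,141,46);l=T2(462,192,46);s=S2(458,383,46);ls=S2(497,393,46);sc=S2(514,475,22)
print("spr top",a,"scene",s)
for d in(a-l,s-ls,s-sc,(a-sc)):print("screw ang",np.arctan2(d[1],d[0]),np.hypot(*d[:2]))
c=(488,-143)
for yaw in np.arange(-3.2,3.3,.4):
    j=bot.solve_ik([*c,52],quat(yaw)); print(round(yaw,1),None if j is None else np.round(j,2))
E
```

```text
stand c top [ 490.11866801 -145.0170453    14.        ] ang from arrow 0.1896515644906137 from edges [np.float64(0.17054108319495562), np.float64(0.17090788014706645)]
ring c top [ 489.68421195 -145.49565415   45.        ] scene tip [ 495.07805268 -147.37233698  100.        ] ring scene [ 492.00193225 -145.76684206   45.        ] foot [ 498.99266027 -153.11716107   14.        ]
spr top [547.90842575 193.40499006  46.        ] scene [550.56299724 191.72314577  46.        ]
screw ang 0.19552474141305606 14.637283368538679
screw ang 0.36179225825328176 13.088896311566923
screw ang 0.2969147840276035 17.815784089967398
screw ang 0.44701329353213404 15.948748490965691
-3.2 [ 0.1   0.25 -0.55  0.   -0.78 -1.73]
-2.8 [ 0.1   0.25 -0.55  0.   -0.78 -1.33]
-2.4 [ 0.1   0.25 -0.55  0.   -0.78 -0.93]
-2.0 [ 0.1   0.25 -0.55  0.   -0.78 -0.53]
-1.6 [ 0.1   0.25 -0.55  0.   -0.78 -0.13]
-1.2 [ 0.1   0.25 -0.55  0.   -0.78  0.27]
-0.8 [ 0.1   0.25 -0.55  0.   -0.78  0.67]
-0.4 [ 0.1   0.25 -0.55  0.   -0.78  1.07]
-0.0 [ 0.1   0.25 -0.55  0.   -0.78  1.47]
0.4 [ 0.1   0.25 -0.55  0.   -0.78  1.87]
0.8 [ 0.1   0.25 -0.55  0.   -0.78  2.27]
1.2 [ 0.1   0.25 -0.55  0.   -0.78  2.67]
1.6 None
2.0 [ 0.1   0.25 -0.55  0.   -0.78 -2.81]
2.4 [ 0.1   0.25 -0.55 -0.   -0.78 -2.41]
2.8 [ 0.1   0.25 -0.55  0.   -0.78 -2.01]
3.2 [ 0.1   0.25 -0.55  0.   -0.78 -1.61]
```

Run:
```python
from h import *
C=[490.5,-145.5]; q=1.05
bot.move_gripper(50,25)
bot.move_ptp([*C,200],quat(q-1.40))
bot.line_to([*C,120],150)
t=bot.camera("top");s=bot.camera("scene")
cv2.imwrite("pics/z2.png",np.hstack([zoom("top",t,381,253,40,400),zoom("scene",s,373,220,40,400)]))
print(bot.read_state()["tcp_pos"],bot.read_state()["t"])
```

```text
[ 491.39706699 -145.65488012  121.12906709] 3.8083
```

View pics/z2.png

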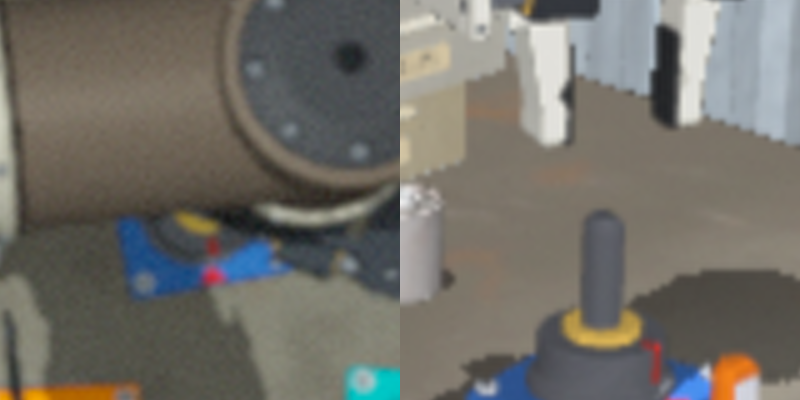

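The fingers straddle the shaft (tip near zoom (603,212)), so I'll descend and squeeze. The finger opening will show whether a finger is on the flat: 16.5 mm on it, 20 mm off it.

Run:
```python
from h import *
C=[490.5,-145.5]
def p(m):
    s=bot.read_state();print(m,round(s["t"],2),np.round(s["tcp_pos"],1),"w",round(s["width"],2),"ff",round(s["finger_force"],1),"F",np.round(s["contact_force"],1),"M",np.round(s["moment"],2),"j6",round(s["joint_pos"][5],3))
bot.line_to([*C,53],120);p("down")
bot.move_gripper(10,20);bot.pause(.3);p("squeezed")
```

```text
down 4.52 [ 491.1 -145.5   53.6] w 49.82 ff 0.0 F [ 0.5  1.7 -0.4] M [-0.1   0.12 -0.04] j6 1.125
squeezed 5.47 [ 491.8 -143.8   53.3] w 16.1 ff 20.0 F [ 1.5 10.9  0.6] M [ 4.04 -0.3   0.07] j6 1.125
```

Run:
```python
from h import *
A=np.array([491.1,-145.4])
def p(m):
    s=bot.read_state();print(m,round(s["t"],2),np.round(s["tcp_pos"],1),"w",round(s["width"],2),"ff",round(s["finger_force"],1),"F",np.round(s["contact_force"],1),"M",np.round(s["moment"],2),"j6",round(s["joint_pos"][5],3))
for q in np.linspace(1.05,0,7):
    a=.175+q
    bot.move_ptp([*(A+1.75*np.array([np.cos(a),np.sin(a)])),53],quat(a-np.pi/2)); p(round(q,2))
bot.pause(.4);p("end")
s=bot.camera("scene");cv2.imwrite("pics/z3.png",zoom("scene",s,373,230,30,500))
```

```text
1.05 5.72 [ 491.8 -143.7   53.3] w 16.63 ff 20.0 F [-2.4  2.5  3.4] M [0.63 0.55 0.04] j6 1.126
0.88 6.01 [ 492.3 -143.3   53.3] w 16.14 ff 20.0 F [-1.   5.6  5.3] M [ 1.95  0.56 -0.05] j6 0.95
0.7 6.3 [ 492.8 -143.1   53.2] w 16.04 ff 20.0 F [-0.6  7.9  4.3] M [2.95 0.45 0.01] j6 0.776
0.52 6.59 [ 493.4 -143.    53.3] w 16.19 ff 20.0 F [-0.  10.   3.7] M [ 3.83  0.19 -0.02] j6 0.601
0.35 6.88 [ 494.  -142.9   53.3] w 16.36 ff 20.0 F [ 0.4 11.7  3.6] M [ 4.46 -0.15  0.06] j6 0.427
0.17 7.17 [ 494.6 -143.1   53.3] w 16.58 ff 20.0 F [ 2.5 12.7  1.2] M [ 4.44 -0.71  0.01] j6 0.252
0.0 7.47 [ 495.2 -143.3   53.3] w 16.29 ff 20.0 F [ 4.2 11.9 -0.1] M [ 4.44 -1.31 -0.  ] j6 0.078
end 7.87 [ 495.2 -143.3   53.3] w 16.09 ff 20.0 F [ 4.3 11.4 -0.9] M [ 4.47 -1.27 -0.02] j6 0.079
```

View pics/z3.png

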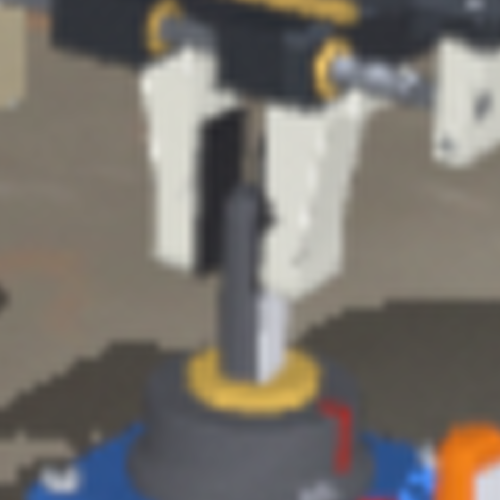

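```bash
cat >> h.py <<'E'
def p(m):
    s=bot.read_state();print(m,round(s["t"],2),np.round(s["tcp_pos"],1),"w",round(s["width"],2),"ff",round(s["finger_force"],1),"F",np.round(s["contact_force"],1),"M",np.round(s["moment"],2),"j6",round(s["joint_pos"][5],3))
E
python3 - <<'E'
from h import *
bot.move_gripper(60,20);p("open")
P=[549.3,192.7]
x,y=bot.read_state()["tcp_pos"][:2]
bot.line_to([x,y,180],200)
bot.move_ptp([*P,180],quat(.3-np.pi));p("above")
bot.line_to([*P,90],200)
t=bot.camera("top");s=bot.camera("scene")
cv2.imwrite("pics/z4.png",np.hstack([zoom("scene",s,373,235,25,400),zoom("scene",s,240,280,25,400)]))
p("")
E
```

```text
open 8.82 [ 492.8 -145.1   53. ] w 60.06 ff 0.0 F [0.2 0.2 0.2] M [-0.01  0.12  0.01] j6 0.079
above 11.36 [549.2 192.2 179.5] w 60.13 ff 0.0 F [ 0.7  0.4 -0.6] M [ 0.02 -0.04  0.02] j6 -1.943
 12.06 [550.4 193.2  91.7] w 60.26 ff 0.0 F [-0.3  0.6  0.3] M [ 0.01 -0.   -0.01] j6 -1.944
```

View pics/z4.png

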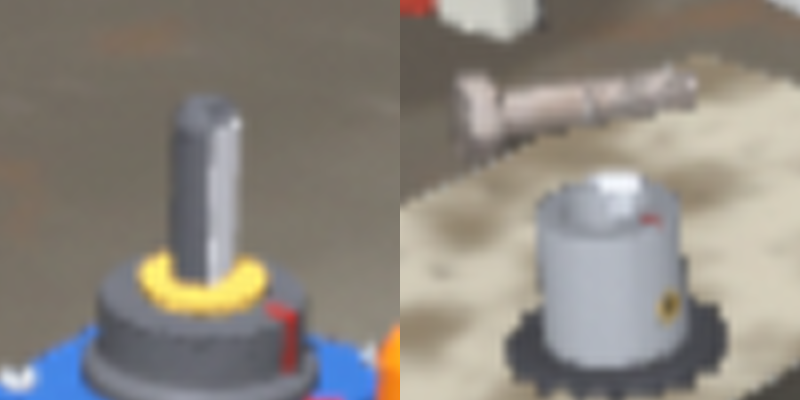

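Run:
```python
from h import *
S=lambda X,Y,z:at("scene",*unz(240,280,25,X-400,Y,400),z)
c=S(609,204,46);print("c",c)
for d in(c-S(651,218,46),c-S(669,305,22)):print(np.arctan2(d[1],d[0]),np.hypot(*d[:2]))
# predicted screw px for angles, relative to predicted hub centre
for a in(.1,.2,.3,.4,.5,.6):
    P=np.array([549.3,192.7,0]);print(a,np.round((proj("scene",P+[-19*np.cos(a),-19*np.sin(a),22])-proj("scene",P+[0,0,22]))*8,1), np.round((proj("scene",P+[-15*np.cos(a),-15*np.sin(a),46])-proj("scene",P+[0,0,46]))*8,1))
print("fingers px",[ (proj("scene",[549.3-30*k*.3,192.7+k*30*.95,90])-[240,280])*8+[600,200] for k in(1,-1)])
```

```text
c [552.61670024 190.20492871  46.        ]
0.25798708757081057 14.35178889595789
0.23131732477384226 18.967651767970896
0.1 [47.2 23.8] [37.5 18.2]
0.2 [52.6 21. ] [41.8 16.1]
0.3 [57.4 18. ] [45.6 13.8]
0.4 [61.7 14.8] [49.  11.3]
0.5 [65.3 11.5] [51.9  8.8]
0.6 [68.2  8.1] [54.3  6.2]
fingers px [array([518.02722624, 100.49392304]), array([665.27475186,  11.87367373])]
```

Run:
```python
from h import *
P=[549.3,192.7]
bot.line_to([*P,22],150,ori=quat(.27-np.pi));p("")
s=bot.camera("scene")
im=zoom("scene",s,240,275,30,600)
for k in(1,-1):
    for z in(22,41):
        u=(proj("scene",[549.8-30*k*.27,192.9+k*30*.96,z])-[240,275])*10+300;cv2.circle(im,tuple(int(x) for x in u),4,(0,0,255),-1)
cv2.imwrite("pics/z5.png",im)
```

```text
12.66 [550.  193.1  22.9] w 60.11 ff 0.0 F [-0.1 -0.4 -0.4] M [ 0.   -0.04  0.04] j6 -1.974
```

View pics/z5.png

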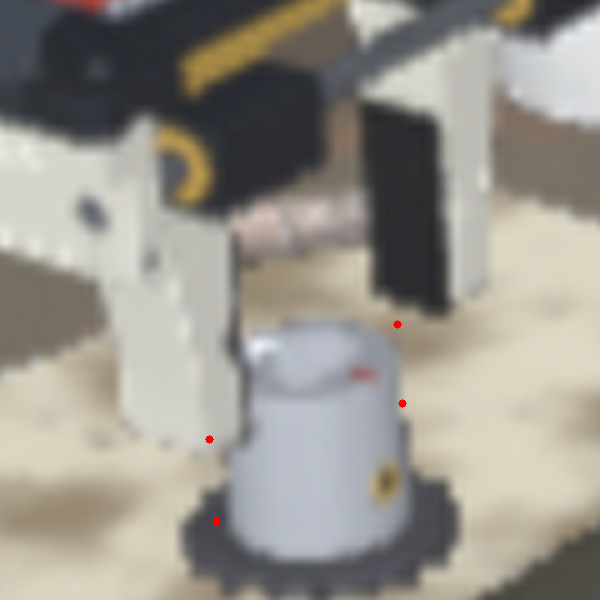

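The real fingertips sit about 19 mm above the reported TCP: in zoom the left tip is at (205,445), the z=41 marker, not at z=22. I'll lower to TCP z=4, which puts the tips about 23 mm up the hub, and close gently while watching the width.

Run:
```python
from h import *
P=[549.3,192.7]
bot.line_to([*P,4],80);p("down")
bot.move_gripper(25,12);bot.pause(.2);p("grip")
s=bot.camera("scene")
cv2.imwrite("pics/z6.png",zoom("scene",s,240,275,30,600))
```

```text
down 13.08 [549.2 192.5   3.9] w 59.93 ff 0.0 F [-0.3 -0.5  0.9] M [0.02 0.05 0.02] j6 -1.974
grip 13.78 [549.5 192.8   4.2] w 37.73 ff 12.0 F [-1.5  0.3  4.2] M [ 0.1   0.26 -0.  ] j6 -1.974
```

View pics/z6.png

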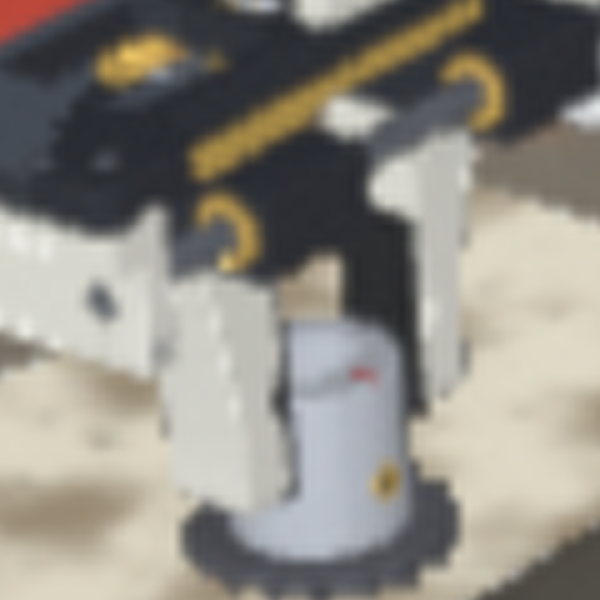

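Run:
```python
from h import *
bot.move_gripper(25,40);p("grip40")
bot.line_to([549.3,192.7,180],150)
A=[493.0,-145.4]
bot.move_ptp([*A,180],quat(.175-np.pi))
bot.line_to([*A,114],100);bot.pause(.3);p("hover")
s=bot.camera("scene");t=bot.camera("top")
cv2.imwrite("pics/z7.png",np.hstack([zoom("scene",s,373,220,27,540),zoom("top",t,381,253,27,260).repeat(1,0) if 0 else np.vstack([zoom("top",t,381,253,25,260),np.zeros((280,260,3),np.uint8)])]))
```

```text
grip40 14.05 [549.5 192.8   4.3] w 37.07 ff 40.0 F [-1.5  0.3  5.2] M [0.12 0.45 0.  ] j6 -1.974
hover 17.77 [ 493.3 -145.4  114.5] w 36.97 ff 40.0 F [-1.  -0.  -1.9] M [ 0.04  0.01 -0.01] j6 -1.491
```

View pics/z7.png

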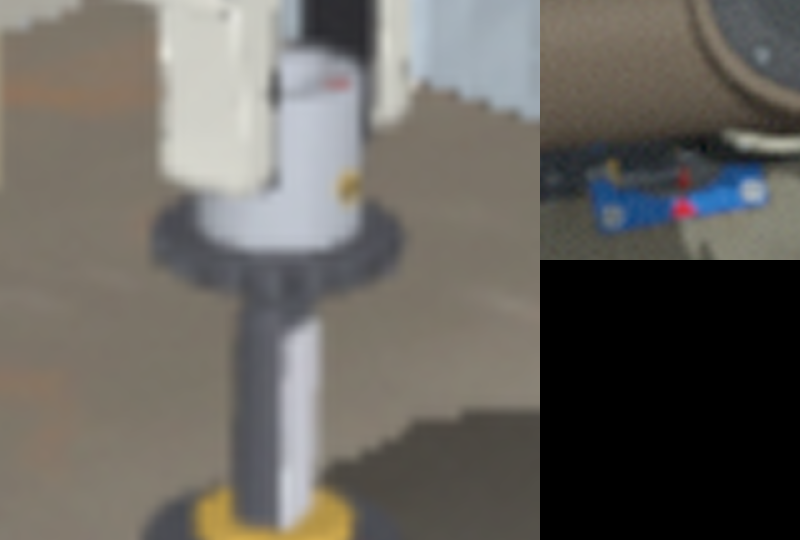

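The sprocket axis (x≈279) lines up with the shaft (x≈277), and the screw is at (348,186) on the pointer side. Next is a guarded descent.

Run:
```python
from h import *
A=[493.0,-145.4]
for z in(108,104,101,98,95,92,88,84):
    bot.line_to([*A,z],30);p(z)
    f=bot.read_state()["contact_force"]
    if abs(f[2])>15 or np.hypot(*f[:2])>15: print("stop");break
```

```text
108 18.23 [ 492.7 -145.4  107.6] w 37.07 ff 40.0 F [-0.3  1.5 -2.1] M [-0.03  0.02  0.01] j6 -1.491
104 18.51 [ 492.8 -145.4  103.7] w 37.02 ff 40.0 F [-0.8 -0.2 -1.6] M [-0.01 -0.02  0.02] j6 -1.491
101 18.76 [ 492.8 -145.4  100.8] w 37.19 ff 40.0 F [ 0.4  0.5 -1.3] M [ 0.01  0.03 -0.05] j6 -1.491
98 19.01 [ 492.8 -145.4   97.8] w 36.99 ff 40.0 F [ 0.1 -0.2 -2.4] M [-0.01 -0.01  0.03] j6 -1.491
95 19.26 [ 492.8 -145.4   94.8] w 37.12 ff 40.0 F [ 0.  -0.7 -1.4] M [ 0.    0.   -0.01] j6 -1.491
92 19.51 [ 492.9 -145.4   91.8] w 37.61 ff 40.0 F [ 0.5 -0.5 -2.4] M [ 0.   -0.06  0.03] j6 -1.491
88 19.79 [ 492.9 -145.4   87.8] w 36.94 ff 40.0 F [-0.4 -1.1 -1.8] M [-0.09  0.07 -0.05] j6 -1.491
84 20.07 [ 493.  -145.4   83.8] w 36.91 ff 40.0 F [-1.3 -0.7 -1.7] M [ 0.01  0.24 -0.  ] j6 -1.491
```

Run:
```python
from h import *
A=[493.0,-145.4]
for z in(76,68,60,54,50,48,46,45,44,43,42,41):
    bot.line_to([*A,z],30);bot.pause(.1);p(z)
    f=bot.read_state()["contact_force"]
    if f[2]>20 or np.hypot(*f[:2])>20: print("stop");break
```

```text
76 20.59 [ 492.9 -145.4   75.9] w 37.21 ff 40.0 F [-0.6  0.  -1.5] M [-0.11  0.21 -0.  ] j6 -1.491
68 21.11 [ 492.9 -145.4   67.9] w 36.74 ff 40.0 F [-0.8  0.3 -1.9] M [-0.05  0.32  0.03] j6 -1.491
60 21.62 [ 492.9 -145.4   59.9] w 37.36 ff 40.0 F [-1.  -0.6 -2.3] M [-0.12  0.4  -0.02] j6 -1.491
54 22.07 [ 492.9 -145.4   53.9] w 37.14 ff 40.0 F [-1.2  0.  -2.1] M [-0.13  0.46  0.02] j6 -1.491
50 22.46 [ 492.9 -145.4   49.9] w 37.13 ff 40.0 F [-1.1 -1.5 -2.6] M [-0.13  0.55  0.01] j6 -1.491
48 22.81 [ 493.  -145.5   48.2] w 37.2 ff 40.0 F [-3.4 -0.9  2.8] M [-0.15  1.17  0.05] j6 -1.491
46 23.16 [ 493.  -145.5   46.1] w 37.21 ff 40.0 F [-4.1 -0.7  3.7] M [-0.18  1.35  0.04] j6 -1.491
45 23.51 [ 493.  -145.4   45.2] w 36.95 ff 40.0 F [-3.6 -0.1  3.8] M [-0.13  1.48  0.05] j6 -1.491
44 23.86 [ 493.  -145.5   44.2] w 37.28 ff 40.0 F [-4.7 -0.1  5.8] M [-0.08  1.66  0.02] j6 -1.491
43 24.21 [ 493.  -145.5   44.2] w 36.72 ff 40.0 F [-8.2  1.1 16.2] M [0.66 2.92 0.06] j6 -1.491
42 24.56 [ 493.1 -145.5   44.1] w 37.39 ff 40.0 F [-11.8   3.2  26. ] M [1.45 4.36 0.03] j6 -1.491
stop
```

Run:
```python
from h import *
bot.line_to([492.7,-145.4,42.8],30);bot.pause(.5);p("hold")
s=bot.camera("scene")
cv2.imwrite("pics/z8.png",zoom("scene",s,373,235,27,540))
```

```text
hold 25.31 [ 493.1 -145.5   44.2] w 37.15 ff 40.0 F [-7.8  2.1 17.4] M [0.67 2.86 0.02] j6 -1.491
```

View pics/z8.png

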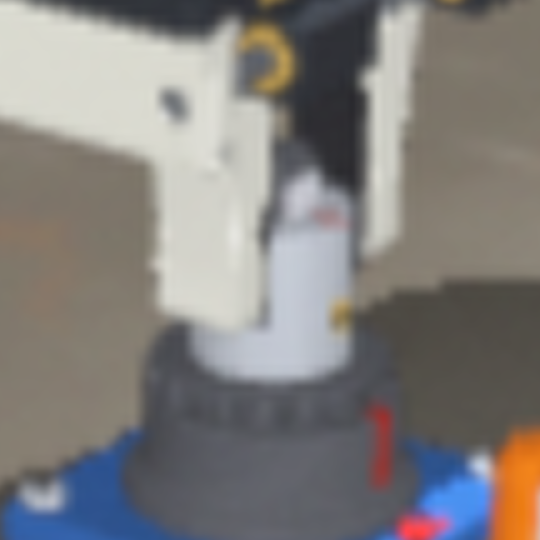

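The sprocket is seated flush, with its screw at (342,315) and the red paint line at (328,217) both facing the pointer line at (380,440). It is held down at about 17 N, so I'll hand in.

```bash
python3 -c "
from plant import bot
print(bot.close_job())"
```

```text
the job is handed in; nothing more can be done
None
```

I turned the shaft's flat to the pointer, seated the sprocket flush with its screw facing the pointer, and handed the job in at about 25 s, still gripping it at 40 N and pressing down at about 17 N; no verdict came back.

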